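# Turn the parts carousel to the copper tee

## Task

Spin the green parts carousel by pushing with the fingertips against its black finger posts or its rim until the brown copper tee lies right at the front, in line with the yellow pointer, and leave it standing there. Push lightly and turn it slowly; do not pinch the carousel, do not touch the parts lying in it, and leave the things standing round it alone.

Things in the scene. Friction and masses are not known exactly. Their poses are not given: they have to be found in the camera images.
- carousel_hub (a point): Top centre of the steel hub of the green turning tray, on its vertical axis, 69 mm above the bench. The tray is 280 mm across; inner floor 33 mm, rim top 60 mm above the bench. Five walls 22 mm high run from hub to rim between five equal compartments. The point turns with the tray: z up, +x along one wall, the other walls at +-72 and +-144 degrees; -x runs through the middle of a compartment.
- post_0 (a point): Top of one of five equal black upright finger posts, 12 mm thick, one at the rim end of each wall, 134 mm from the axis (this one on the hub's +x axis, the others at +-72 and +-144 degrees from it). The tops are 112 mm above the bench, so a fingertip 80 to 90 mm above the bench meets a post and clears the rim and all parts in the tray.
- carousel (a joint): Turning angle of the tray, rad, anticlockwise seen from above; 0 at the start of every run, whatever compartment is then at the front. It turns both ways, over many turns, and stays where it is left (friction about 0.25 N m, which is 2 N at a post).
- foot: Fixed dark steel foot under the tray, 170 mm across, with a low flat yellow pointer. Origin on the carousel's axis at bench height; its -x axis runs along the pointer, so -x is the carousel's front; z is up.
- front_pointer (a point): Tip of the flat yellow pointer, 206 mm from the carousel's axis, 8 mm above the bench, sticking out from under the tray towards the front, more or less towards the robot.
- copper_tee: Brown copper pipe tee, 57x39 mm, 22 mm high, lying loose near the middle of one compartment, about 88 mm from the axis. Origin at the middle of its underside. It rides along with the tray. This is the part wanted at the front.
- pvc_elbow: White plastic pipe elbow, 67x68 mm, 42 mm high (top 75 mm above the bench), loose in another compartment. Origin at the middle of its underside.
- bench_dog_a: Black notched block, 43x44 mm, 36 mm high (top 69 mm above the bench), loose in the compartment that is nearest the front at the start. Origin at the middle of its underside.
- bolt_2: Steel hexagon bolt, 66 mm long, 19 mm high, loose in another compartment. Origin at the middle of its underside.
- bolt_0: A second such bolt in another compartment. Origin at the middle of its underside.
- oil_dropper: Small brown dropper bottle with a black cap, 33 mm across, 102 mm high, standing loose behind the carousel, as seen from the robot. Origin at the middle of its underside.
- wood_block: Wooden block, 45x70 mm, 40 mm high, lying loose to the right of the carousel. Origin at the middle of its underside.
Mind the look-alikes: they are no part of the job. Several things have the shape of the bench_dog_a; the one meant has the colours described above.

How it is judged:
By the outcome, as a careful person would: the job done as asked, in the order asked, and still so for the second after the job is handed in, with the robot touching nothing.
It also fails if it takes over 64 s, if anything falls off the work surface, if the arm or the gripper's body presses on something with over 40 N, if the wrist force passes 120 N, or if a joint passes its speed limit or range.

## Robot

A 6-joint arm with a two-finger parallel gripper is mounted at the origin on a cart in front of the work surface, level with it; the furniture and walls round the work are solid. World frame = base frame: x ahead of the robot, y to its left, z up, the work surface at z = 0. Lengths are in m, angles in degrees, forces in N, time in s.
With the tool pointing down it reaches from about 0.35 to 0.875 m from the base axis. Payload 4.2 kg.
Tool frame: the origin (TCP) lies midway between the tips of the shut fingers; the grasp point (between the pads) lies 19 mm behind it; z points along the fingers, y is the line along which they close (so a half turn about z gives the same grasp; the last joint's range is limited). The gripper opens to 87 mm and grips with 3 to 60 N. Pads are 19 mm wide; open, the fingers measure 117 mm over their backs; the gripper's body (75 mm by 190 mm) begins 51 mm behind the grasp point.
Start: joints at [81.28, 22.042, 0.453, 0, -68.411, -14.817], TCP at [0.25, 0.573, 0.197] pointing down, gripper open.
Joint ranges: [-179.83, 179.83], [-69.29, 118.12], [-61.27, 80.66], [-181.25, 117.63], [-171.15, -9.14], [-177.46, 177.46]. Speed limits (degrees/s): [159.86, 159.86, 180, 180, 180, 180].

## Interface

Orientations are given as [roll, pitch, yaw] about the fixed x, y, z axes, in that order (R = Rz(yaw) Ry(pitch) Rx(roll)).
In Python, from workcell import env gives the robot as it stands. The module is installed in compiled form; this text tells all that it offers. Calls block until the motion is done:
- env.goto(position, orientation): joint-space move of the TCP to a pose.
- env.move_straight(position, rotation=None, rate=0.15, force_limit=None): straight line of the TCP; rotation=None keeps the orientation; rate is the mean speed in m/s. With force_limit (N) it stops when the force on the tool has changed by that much, and returns True; else False.
- env.set_joints(angles): joint-space move.
- env.gripper_to(opening, grasp_force=None): opening from 0.0 (shut) to 1.0 (fully open); grasp_force is the grip in N (None keeps the last); returns when the fingers have stopped.
- env.dwell(seconds).
- env.inverse_kinematics(position, orientation): joint angles nearest the present ones, or None.
- env.read_state(): the state.
- env.grab_frame(name): name is "side" or "top" or "wrist"; returns a dict with "image" (400x640x3 uint8, blue, green, red), "fx", "fy", "cx", "cy" (pixels), "D" ([k1, k2, p1, p2, k3] as OpenCV has them; the pictures are not rectified), "position" and "orientation" of the camera in the world. Camera axes: x right, y up, looking along -z (the intrinsics and any distortion apply to the point x, -y, -z); pixel columns grow to the right and rows downward; lengths in m; the calibration is good to about 2 mm. A picture is of the moment at which its call begins. There is no depth.
A pose or a line that the arm cannot do raises env.Unreachable and nothing moves.
- env.close_job(): hands the job in; it is judged then, once.
Trained networks look in a picture, given as the dict that the camera call returned (one of the last four; its "shot" number tells which), for a name from the list of things; names that differ only in an ending like _2 or _b are one class to them, and where a whole thing is asked for, a point or a joint stands for the part that bears it (a point fixed in the world has none). Each returns a list of dicts, best first, with "score" (0 to 1); they miss things now and then, are a little off and sometimes report something else, mostly with a low value. They report only what shows in the picture. A call takes as long as a camera call. They do not tell look-alikes from the thing itself.
- env.search_frame(picture, thing): "xyz" ([x, y, z] in m, in world coordinates, good to about 4 mm: the middle of the surface that is visible of it).
- env.trace(picture, thing): "mask" (400x640 bool, what is visible of it).
The state is a dict: "clock": time; "joint_positions": joint angles; "qvel": joint speeds; "joint_torque": joint torques, N m; "position": TCP position; "tool_rot": TCP orientation; "force": force on the tool from outside, world axes, zero at the start; "wrist_torque": the same for the moment, N m; "opening": opening from 0.0 (shut) to 1.0 (fully open); "finger_force": force on a finger pad.
Only numpy, scipy, OpenCV 4.12 (cv2) and the standard library are available. Lean on these libraries where they do the work, as an engineer would, in place of code of your own. Each camera call takes 0.05 s, during which the arm holds its last target. There are 200 camera calls.

## Working session

There is one attempt and no reset: what is moved stays moved. The work goes in short steps, each a Python script; the robot and the scene stay as the last script left them, time stands still between calls to the robot, and variables do not carry over. Pictures are saved under pics/ and viewed, at most 10 in all, crops included, and the job is handed in when it is done.

```bash
mkdir -p pics; python3 - <<'E'
from workcell import env
import cv2,numpy as np
f=env.grab_frame("top");cv2.imwrite("pics/top0.png",f["image"])
for n in ["carousel_hub","post_0","front_pointer","copper_tee","pvc_elbow","bench_dog_a","bolt_2","oil_dropper","wood_block","foot"]:
    try:
        for d in env.search_frame(f,n)[:6]: print(n,np.round(d["xyz"],3),round(d["score"],2))
    except Exception as e: print(n,e)
g=env.grab_frame("side");cv2.imwrite("pics/side0.png",g["image"])
print(f["position"],f["orientation"],g["position"],env.read_state()["clock"],env.read_state()["tool_rot"])
E
```

```text
carousel_hub [0.529 0.268 0.034] 0.86
post_0 [0.526 0.268 0.03 ] 0.92
post_0 [0.354 0.266 0.007] 0.73
front_pointer [0.352 0.263 0.01 ] 0.93
copper_tee [0.483 0.334 0.054] 0.9
pvc_elbow [0.502 0.175 0.072] 0.83
bench_dog_a [0.434 0.253 0.066] 0.83
bench_dog_a [0.348 0.261 0.01 ] 0.75
bolt_2 [0.588 0.32  0.047] 0.73
bolt_2 [0.594 0.219 0.045] 0.49
bolt_2 [0.526 0.272 0.033] 0.44
oil_dropper [0.708 0.191 0.061] 0.8
wood_block [ 0.572 -0.012  0.042] 0.73
wood_block [0.532 0.268 0.036] 0.42
foot [0.349 0.26  0.011] 0.58
foot [ 0.573 -0.014  0.04 ] 0.31
[0.48528767 0.15690157 0.94746965] [  3.53522889   1.33084135 -90.47685295] [ 0.33278536 -0.60959434  0.59105666] 0.6 [ 1.79999878e+02  7.50543590e-04 -2.35345121e+01]
```

View pics/top0.png

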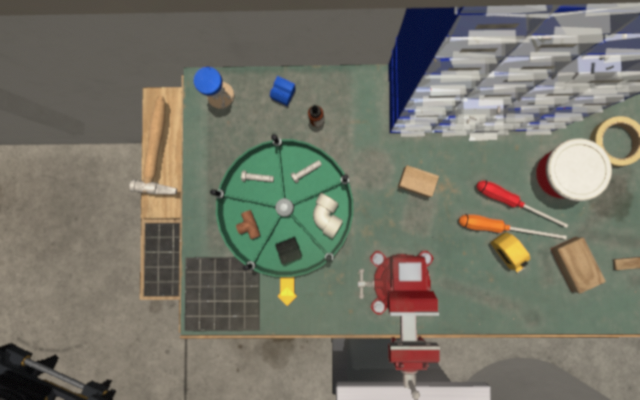

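View pics/side0.png

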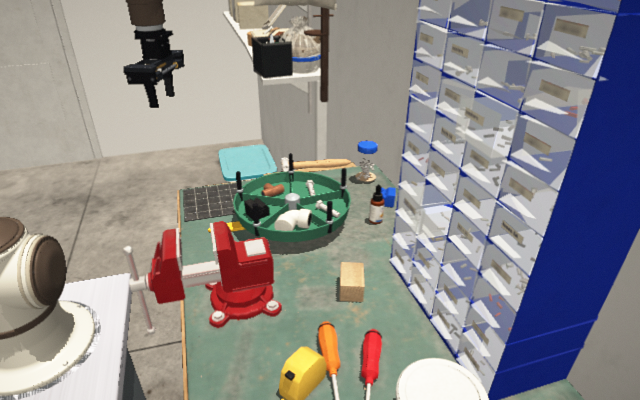

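The top view has +x up and +y left. The hub is at (284,207), the pointer at (288,290), the tee at (248,225), and the posts at about (277,141), (345,180), (330,258), (249,266) and (218,193). The tee needs roughly 60° anticlockwise. Next I'll measure it precisely.

```bash
cat > h.py <<'E'
from workcell import env
import cv2,numpy as np
from scipy.spatial.transform import Rotation as R
F=np.diag([1,-1,-1.])
def cam(f):
    Rc=R.from_euler("xyz",f["orientation"],degrees=True).as_matrix()@F
    K=np.array([[f["fx"],0,f["cx"]],[0,f["fy"],f["cy"]],[0,0,1.]])
    return Rc,K,np.array(f["D"]),np.array(f["position"])
def unproj(f,px,z):
    Rc,K,D,p=cam(f)
    u=cv2.undistortPoints(np.array(px,float).reshape(-1,1,2),K,D).reshape(-1,2)
    d=np.c_[u,np.ones(len(u))]@Rc.T
    return p+d*((z-p[2])/d[:,2])[:,None]
def proj(f,P):
    Rc,K,D,p=cam(f)
    return cv2.projectPoints((np.atleast_2d(P)-p)@Rc,np.zeros(3),np.zeros(3),K,D)[0].reshape(-1,2)
def ang(v): return np.degrees(np.arctan2(v[1],v[0]))
def measure(f,hub=None,save=None):
    im=f["image"];hsv=cv2.cvtColor(im,cv2.COLOR_BGR2HSV)
    if hub is None:
        c0=proj(f,[.528,.268,.069])[0]
        g=((hsv[...,1]<70)&(hsv[...,2]>90)).astype(np.uint8)
        n,l,s,c=cv2.connectedComponentsWithStats(g)
        i=1+np.argmin(np.linalg.norm(c[1:]-c0,axis=1));print("hub px",c[i],s[i,4])
        hub=unproj(f,c[i],.069)[0]
    # tray angle: mean darkness along posts' upper part
    gray=cv2.GaussianBlur(im.max(2),(3,3),0).astype(np.float32)
    def cost(a):
        t=np.radians(a+72*np.arange(5))
        P=np.vstack([np.c_[hub[0]+.134*np.cos(t),hub[1]+.134*np.sin(t),np.full(5,z)] for z in (.07,.085,.1,.112)])
        u=proj(f,P).astype(np.float32)
        return np.clip(cv2.remap(gray,u[None,:,0],u[None,:,1],cv2.INTER_LINEAR),0,90).mean()
    A=np.arange(0,72,.5);C=cv2.blur(np.array([cost(a) for a in A],np.float32)[:,None],(1,5)).ravel();a=A[C.argmin()]
    tee=env.search_frame(f,"copper_tee")
    print("hub",hub.round(4),"post phase",a,C.min(),np.median(C))
    for d in tee[:2]: print("tee",np.round(d["xyz"],3),d["score"],"ang",ang(np.array(d["xyz"])-hub)%360)
    return hub,a
E
python3 - <<'E'
from h import *
f=env.grab_frame("top");hub,a=measure(f)
hsv=cv2.cvtColor(f["image"],cv2.COLOR_BGR2HSV)
m=cv2.inRange(hsv,(18,120,120),(35,255,255));m[:270]=0;m[315:]=0;m[:,:265]=0;m[:,315:]=0
ys,xs=np.nonzero(m);print(xs.min(),xs.max(),ys.min(),ys.max())
P=unproj(f,np.c_[xs,ys],.008);c=P.mean(0)
print("pointer",c,"front ang",ang(c-hub)%360,"rmax",np.linalg.norm((P-hub)[:,:2],axis=1).max())
im=f["image"].copy()
t=np.radians(a+72*np.arange(5))
for u in proj(f,np.c_[hub[0]+.134*np.cos(t),hub[1]+.134*np.sin(t),np.full(5,.112)]): cv2.circle(im,tuple(np.int32(u*8)),12,(0,0,255),1,shift=3)
cv2.imwrite("pics/m0.png",cv2.resize(im[120:320,190:380],None,fx=3,fy=3))
E
```

```text
hub px [283.97887324 206.92605634] 284
hub [0.5209 0.2596 0.069 ] post phase 6.0 55.541416 90.0
tee [0.485 0.331 0.056] 0.88 ang 116.39633894213831
tee [0.353 0.265 0.007] 0.26 ang 178.1720744713266
278 296 277 305
pointer [0.34891538 0.26113809 0.008     ] front ang 179.49811472882863 rmax 0.20367718120381093
```

View pics/m0.png

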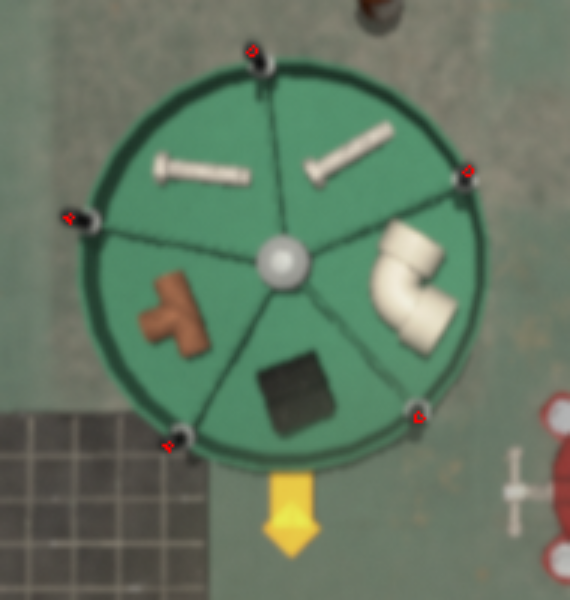

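The circles sit on the black post tops, so the hub (0.521,0.260), post phase 6° and front 179.5° hold. The tee's compartment lies between the posts at 78° and 150°, with the tee at about 115°. I'll push the 78° post anticlockwise by about 60°, then check.

```bash
cat >> h.py <<'E'
HUB=np.array([.5209,.2596])
def pose(th,z,r=.134):
    t=np.radians(th);return [HUB[0]+r*np.cos(t),HUB[1]+r*np.sin(t),z],[180,0,th-90]
def arc(a,b,z=.086,rate=.04,lim=15):
    n=int(np.ceil(abs(b-a)/3));fm=0
    for th in np.linspace(a,b,n+1)[1:]:
        p,o=pose(th,z)
        if env.move_straight(p,o,rate=rate,force_limit=lim): print("force stop at",th);break
        fm=max(fm,np.linalg.norm(env.read_state()["force"][:2]))
    print("arc end",th,"fmax",fm,"clock",env.read_state()["clock"])
E
python3 - <<'E'
from h import *
env.gripper_to(0.0)
for th in (62,130): print(env.inverse_kinematics(*pose(th,.086)))
env.goto(*pose(62,.19)); env.move_straight(pose(62,.086)[0],rate=.1,force_limit=8)
print(env.read_state()["position"],env.read_state()["clock"])
arc(62,131.5)
s=env.read_state();print(s["position"],s["force"])
arc(131.5,126); env.move_straight(pose(126,.19)[0],rate=.15)
f=env.grab_frame("top");cv2.imwrite("pics/m1.png",f["image"][100:330,150:420])
measure(f,np.r_[HUB,.069]);print(env.read_state()["clock"])
E
```

```text
[ 46.20008619  33.62742419   3.28087951   0.         -59.65345532
  15.79991381]
[ 5.62035763e+01  2.23551906e+01 -1.65984894e+01  2.54444375e-14
 -5.10463200e+01  7.37964237e+01]
[0.5843114  0.37830533 0.08693958] 4.8583
arc end 131.5 fmax 1.4217075143809899 clock 12.4583
[0.43200131 0.35981324 0.08597216] [ 0.42999519 -0.46529848  0.38191097]
arc end 126.0 fmax 0.7849540488497158 clock 13.075
hub [0.5209 0.2596 0.069 ] post phase 67.0 54.916534 87.03522
tee [0.442 0.265 0.055] 0.8 ang 176.16669516827324
14.0167
```

View pics/m1.png

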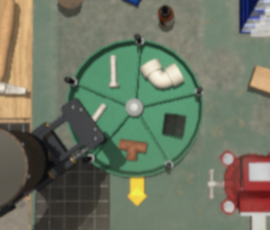

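The tee has come to the front, about 4° short of the pointer (tee at crop (132,150), pointer at (138,190)). I'll nudge it the rest of the way slowly.

```bash
python3 - <<'E'
from h import *
env.move_straight(pose(126,.086)[0],rate=.1,force_limit=8)
arc(126,135.7,rate=.025)
arc(135.7,129); p=pose(129,.2)[0]; env.move_straight(p,rate=.15)
env.goto([.25,.573,.2],[180,0,-23.5])
f=env.grab_frame("top");cv2.imwrite("pics/m2.png",cv2.resize(f["image"][120:320,190:380],None,fx=3,fy=3))
measure(f,np.r_[HUB,.069])
m=env.trace(f,"copper_tee")[0]["mask"];ys,xs=np.nonzero(m)
P=unproj(f,np.c_[xs,ys],.05)[:,:2];print("tee mask ang",ang(P.mean(0)-HUB)%360,env.read_state()["clock"])
E
```

```text
arc end 135.7 fmax 1.8538202941896407 clock 16.7083
arc end 129.0 fmax 0.9902799742246788 clock 17.5583
hub [0.5209 0.2596 0.069 ] post phase 71.5 53.959923 90.0
tee [0.439 0.259 0.056] 0.62 ang 180.42180179949642Traceback (most recent call last):
  File "<stdin>", line 8, in <module>
IndexError: list index out of range
```

View pics/m2.png

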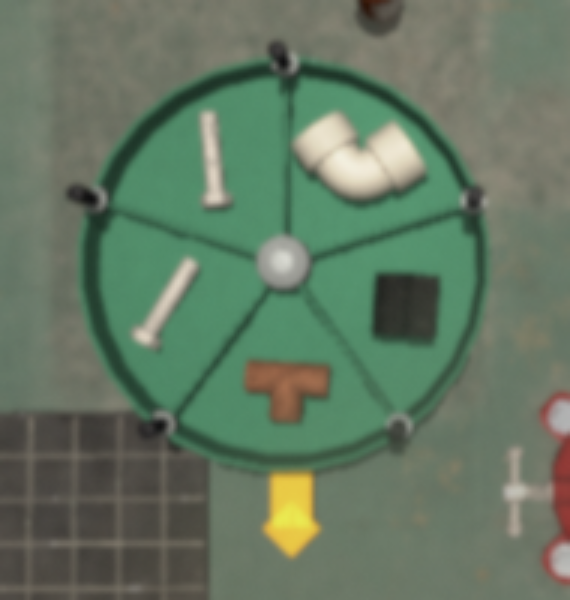

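The tee (287,388) is in line with the hub (284,262) and the pointer (291,515). The compartment middle is at 179.5°, which matches the front direction, and the arm is clear.

```bash
python3 -c "
from workcell import env
env.dwell(0.5);print(env.close_job())"
```

```text
the job is handed in; nothing more can be done
None
```

The copper tee now lies at the front, in line with the yellow pointer (within about 1° in the last picture). The arm is clear of the carousel, and I've handed the job in; it returned no verdict.

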